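# Set the shaker's flask clamp to the gauge mark

## Robot

A 6-joint arm with a two-finger parallel gripper is mounted at the origin on the work surface. World frame = base frame: x ahead of the robot, y to its left, z up, the work surface at z = 0. Lengths are in m, angles in rad, forces in N, time in s.
With the tool pointing down it reaches from about 0.35 to 0.975 m from the base axis. Payload 4.9 kg.
Tool frame: the origin (TCP) lies on the mounting face of the last link; the fingertips stand 173 mm ahead of it and the grasp point (between the pads) lies 155 mm ahead of it; z points along the fingers, y is the direction in which the jaws open and shut (so a half turn about z gives the same grasp; the last joint's range is limited). The gripper opens to 85 mm and grips with 20 to 120 N. Pads are 22 mm wide; open, the fingers measure 114 mm over their backs; the gripper's body (76 mm by 85 mm) begins 54 mm behind the grasp point. The pads swing forward as they close: fully open they stand 13 mm farther back than shut.
Start: joints at [-1.306, 0.053, 1.613, -0, 1.476, -0.119], TCP at [0.234, -0.58, 0.405] pointing down, gripper open.
Joint ranges: [-3.01, 3.01], [-1.01, 2.22], [0.06, 2.58], [-1.02, 4.17], [0.09, 2.62], [-3.14, 3.14]. Speed limits (rad/s): [2.57, 2.57, 3.14, 3.14, 3.14, 3.14].

## Interface

Orientations are given as a unit quaternion [w, x, y, z].
In Python, from plant import manip gives the robot as it stands.
- The arm moves only by the tool play_rows, never from a script. Its argument "increments" is a list of rows, each an object with "offset": the shift along the tool's x, y, z in mm, a list of three; "twist": the turn about the tool's z in rad; "grip": the opening, from 0 (shut) to 1 (fully open). In form: [{"offset": [dx, dy, dz], "twist": twist, "grip": grip}, ...]. A call has 1 to 5 rows; each row is the pose to reach, as a shift and turn from the pose commanded when the call began, along the tool's axes at that moment; what a row does not reach only later rows make up. A row lasts 1/12 s, in which the tool goes at most 41.7 mm and 7.16 degrees, less where a joint would pass 70% of its speed; a pose out of reach is approached as far as the arm can. A call with a gripper value outside its range is refused whole. The fingers move at their own pace and stop on an object; the grip force is fixed at half the most. Time passes only in rows, so rows that repeat a pose let the fingers close. It gives the time, the measured TCP pose, the force and the opening at its end, in the units of the state.
- manip.state(): the state, without advancing time (a new reading comes with each control period).
- manip.grab_frame(name): name is "scene" or "top" or "wrist"; returns the picture (400x640x3 uint8, blue, green, red); there is no depth.
- manip.get_calibration(name): a dict with "fx", "fy", "cx", "cy" (pixels), "T" (4x4, takes a point from camera to world coordinates). Camera axes: x right, y down, z forward; pixel columns grow to the right and rows downward; lengths in m; the calibration is good to about 2 mm. A picture is of the moment at which its call begins: read the wrist's pose just before it. get_calibration takes no time and is no camera call; for the wrist camera it gives the pose at the moment of the call.
- manip.job_done(): hands the job in, once; it reports no verdict.
Trained networks look in the newest picture that a camera, given by its name, has taken for a name from the list of things; names that differ only in an ending like _2 or _b are one class to them, and where a whole thing is asked for, a point or a joint stands for the part that bears it (a point fixed in the world has none). Each returns a list of dicts, best first, with "p" (0 to 1); they miss things now and then, are a little off and sometimes report something else, mostly with a low value. They report only what shows in the picture. A call takes as long as a camera call.
- manip.boxes_of(query, camera): "xyz" ([x, y, z] in m, in the coordinates of the camera as it stood for that picture, good to about 4 mm: the middle of the surface that is visible of it).
- manip.tip_of(query, camera): "xyz" ([x, y, z] in m, in the coordinates of the camera as it stood for that picture, good to about 4 mm: a listed point, or the origin of a listed thing).
The state is a dict: "time": time; "joint_pos": joint angles; "joint_vel": joint speeds; "joint_efforts": joint torques, N m; "tool_pos": TCP position; "tool_rot": TCP orientation; "contact_force": force on the tool from outside, world axes, zero at the start; "ft_torque": the same for the moment, N m; "gripper_width": opening from 0.0 (shut) to 1.0 (fully open).
Only numpy, scipy, OpenCV 4.12 (cv2) and the standard library are available. Lean on these libraries where they do the work, as an engineer would, in place of code of your own. Each camera call takes 0.05 s, during which the arm holds its last target. There are 200 camera calls.

## Task

The flask clamp on the blue laboratory shaker stands too far open. With a fingertip on top of the knurled wheel, roll it until the black pointer of the clamp bar stands on the red gauge mark, then push the orange locking lever all the way over, away from the control panel, and leave the clamp like that. Move the bar only by its wheel, pick nothing up, and leave the flasks and everything else where they stand.

Things in the scene. Friction and masses are not known exactly. Their poses are not given: they have to be found in the camera images.
- shaker: Fixed shaker: blue box, aluminium platform, 300 (x) x 400 (y) x 100 mm high. Origin: centre of the underside; platform top 100 mm above it. x points from the control panel (near side) to the far side, y left, along the travel of the clamp bar. Carries all parts below. On its left, by a fixed bar at y = 178 mm, stand three flasks, tops 206 mm above the table.
- clamp_bar: Moving steel clamp bar, 240 mm along the shaker's x, 14 mm wide, top 35 mm above the platform, with two rods and a brass rack (top 58 mm above the platform) running back on both sides of the wheel; origin at its middle, level with the platform's top. Slides along shaker y only; starts at y = 35 mm, the right end of its 48 mm travel. Do not push it.
- pointer (a point): Tip of the black pointer, 2 mm wide, on the far end of the clamp bar, just above the white scale rail; moves with the bar. Axes as the shaker's.
- mark (a point): Middle of the red gauge mark, a stripe 6 mm wide (along y) across the white scale rail at the far end of the bar; 18 to 44 mm left (+y) of the pointer at the start. Axes as the shaker's. It stays where it is; the pointer stands on it when the two have the same y in the shaker's axes.
- wheel_hub (a point): Centre of the black knurled wheel with grey ribs, radius 32 mm, 18 mm wide, axle along the shaker's x, at shaker (35, -80, 142) mm, between two cheeks that stay 24 mm or more below the wheel's top. The axle is rigid: a few newtons of fingertip pressure on the rim are enough.
- wheel (a joint): Turn of the wheel in rad, 0 at the start, up to 6. It grows as the top of the wheel is rolled left (shaker +y), and the bar then moves left by 8 mm per rad (1 mm per 4 mm of rim); the other way back. The fingertip drives it by friction, against about 1.2 N at the rim; several strokes are needed. It stays where it is left.
- lever (a joint): Locking lever: angle in rad, 0 leaning towards the control panel (near side, unlocked; starts between 0 and 0.12), 1.0 at the stop leaning to the far side (locked). It stays where it is left. It turns about the shaker's y axis; pivot at shaker (-85, -165, 122) mm. It does not hold or move the bar.
- lever_tip (a point): Centre of the orange ball, 26 mm across, on the end of the locking lever, 60 mm from its pivot. A push of about 1 to 2 N towards shaker +x swings it over.
- flask_a: Loose glass flask with white stopper, 64 mm across, 106 mm high, standing on the platform; origin under its foot. Leave alone.
- flask_b: Loose glass flask with white stopper, 64 mm across, 106 mm high, standing on the platform; origin under its foot. Leave alone.
- flask_c: Loose glass flask with white stopper, 64 mm across, 106 mm high, standing on the platform; origin under its foot. Leave alone.
- amber_bottle: Loose amber bottle, 90 mm across, 190 mm high, left of the shaker; origin under its foot. Leave alone.
- amber_small: Loose amber bottle, 68 mm across, 140 mm high, left of the shaker; origin under its foot. Leave alone.
- beaker: Loose glass beaker, 68 mm across, 85 mm high, right of the shaker; origin under its foot. Leave alone.
- spray_can: Loose spray can, 66 mm across, 180 mm high, right of the shaker; origin under its foot. Leave alone.
- spatula: Loose spatula, 180 mm long, lying flat right of the shaker; origin under its middle. Leave alone.

How it is judged:
By the outcome, as a careful person would: the job done as asked, in the order asked, and still so for the second after the job is handed in, with the robot touching nothing.
It also fails if it takes over 70 s, if anything falls off the work surface, if the arm or the gripper's body presses on something with over 40 N, if the wrist force passes 120 N, or if a joint passes its speed limit or range.

## Working session

There is one attempt and no reset: what is moved stays moved. The work goes in short steps, Python scripts to look and compute and a tool call to move; the robot and the scene stay as the last step left them, time stands still between calls to the robot, and variables do not carry over. Pictures are saved under pics/ and viewed, about 8 in all and at most 12, crops included, and the job is handed in when it is done.

Besides the shell and the picture viewer there is one more tool, called after "Call:" in YAML: its name, and indented under it one key for each argument. play_rows: Moves the arm, as the interface text tells. Its arguments: {"type":"object","properties":{"increments":{"type":"array"}},"required":["increments"]}

```bash
mkdir -p pics; cat > h.py <<'E'
from plant import manip
import numpy as np, cv2
def shot(cam,name):
    T=np.array(manip.get_calibration(cam)["T"]); im=manip.grab_frame(cam); cv2.imwrite(f'pics/{name}.png',im); return im,T
def find(q,cam,T,f='tip_of'):
    r=getattr(manip,f)(q,cam)
    return [(round(d["p"],2),np.round((T@np.r_[d["xyz"],1])[:3],4).tolist()) for d in r[:3]]
E
python3 - <<'E'
from h import *
s=manip.state();print({k:np.round(v,3).tolist() for k,v in s.items()})
for c in("scene","top"):
    im,T=shot(c,c+'0')
    print(c,manip.get_calibration(c))
    for q in("shaker","clamp_bar","pointer","mark","wheel_hub","lever_tip","flask_a","spray_can","beaker"):
        print(q,find(q,c,T))
a=cv2.imread('pics/scene0.png');b=cv2.imread('pics/top0.png')
E
```

```text
{'time': 0.0, 'joint_pos': [-1.306, 0.053, 1.614, 0.0, 1.476, -0.119], 'joint_vel': [0.0, -0.001, 0.001, -0.002, 0.002, -0.0], 'joint_efforts': [0.0, -39.369, -37.017, -0.0, 0.007, -0.0], 'tool_pos': [0.234, -0.579, 0.403], 'tool_rot': [-0.001, 0.982, 0.191, -0.0], 'contact_force': [0.419, -0.175, -0.019], 'ft_torque': [-0.021, 0.016, 0.053], 'gripper_width': 1.001}
scene {'fx': 406.1868092244334, 'fy': 406.1868092244334, 'cx': 317.1114045009062, 'cy': 198.50722968381373, 'T': array([[-0.67903161,  0.51538931, -0.5227714 ,  1.1499388 ],
       [ 0.73404708,  0.48593291, -0.47438812,  0.61227082],
       [ 0.00953726, -0.70586335, -0.70828382,  0.99975235],
       [ 0.        ,  0.        ,  0.        ,  1.        ]])}
shaker [(0.89, [0.575, -0.0368, -0.0015])]
clamp_bar [(0.93, [0.5823, -0.0038, 0.0958])]
pointer []
mark [(0.47, [0.7135, 0.0276, 0.1097])]
wheel_hub [(0.83, [0.6055, -0.1187, 0.1372]), (0.47, [0.7151, -0.0089, 0.1128])]
lever_tip [(0.67, [0.4593, -0.1971, 0.1755])]
flask_a [(0.87, [0.6623, 0.092, 0.0943]), (0.81, [0.5845, 0.0891, 0.1009]), (0.65, [0.5055, 0.1013, 0.102
[... 445 characters left out ...]
5e-03,
         1.45946736e-02],
       [ 4.27190305e-04, -1.26254648e-01, -9.91997773e-01,
         1.48114034e+00],
       [ 0.00000000e+00,  0.00000000e+00,  0.00000000e+00,
         1.00000000e+00]])}
shaker [(0.97, [0.5791, -0.0343, -0.0007])]
clamp_bar [(0.84, [0.5757, 0.0002, 0.1025]), (0.48, [0.7129, 0.0227, 0.1162])]
pointer [(0.63, [0.7142, -0.008, 0.1128])]
mark [(0.51, [0.71, 0.0257, 0.1171])]
wheel_hub [(0.89, [0.6103, -0.1189, 0.1432])]
lever_tip [(0.43, [0.4626, -0.1993, 0.1799])]
flask_a [(0.63, [0.5837, 0.0849, 0.1029]), (0.56, [0.5095, 0.0952, 0.1015])]
spray_can [(0.78, [0.6148, -0.4504, 0.0007]), (0.31, [0.6639, 0.0946, 0.0992])]
beaker [(0.67, [0.4706, -0.4827, 0.0015])]
```

```bash
python3 - <<'E'
import cv2
a=cv2.imread('pics/scene0.png');b=cv2.imread('pics/top0.png')
cv2.imwrite('pics/ab.png',cv2.resize(cv2.vconcat([a,b]),(800,1000))[:, :])
cv2.imwrite('pics/b2.png',cv2.resize(b[40:240,200:500],(800,533),interpolation=cv2.INTER_CUBIC))
E
```

```text
(no output)
```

View pics/scene0.png

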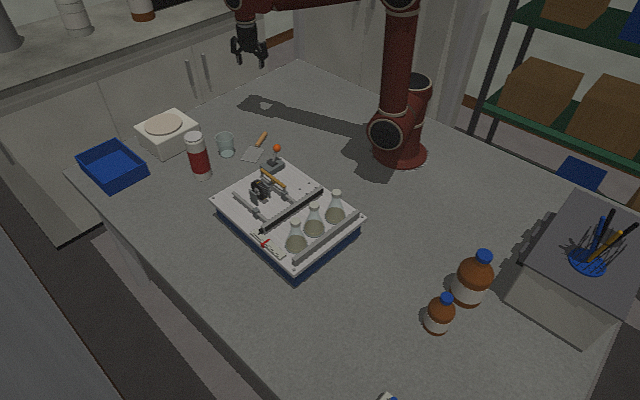

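View pics/b2.png

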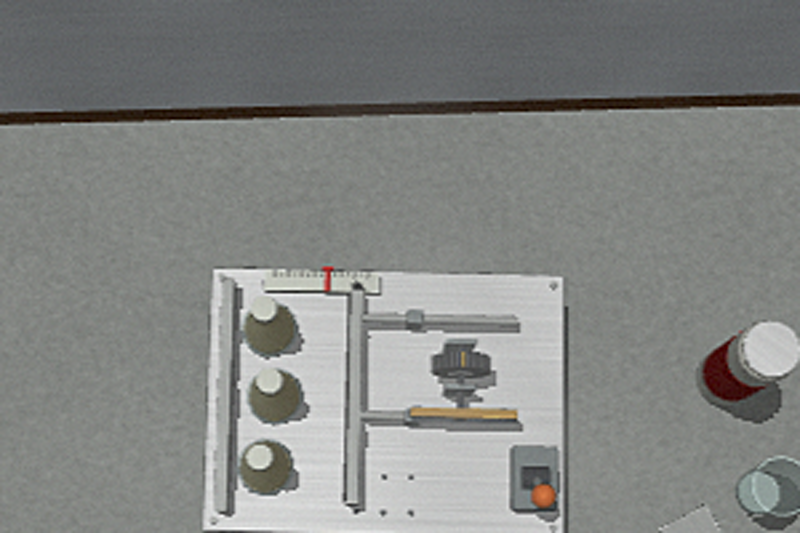

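The scene view shows the shaker, with the spray can to its right. In the enlarged top crop the pointer is at (357,286), left-hand mark at (328,278), wheel at (460,362) and lever ball at (543,495). The shaker's yaw is about -0.05 rad. I'll approach with the gripper shut.

Call:
play_rows:
  increments:
    - {"offset": [35, -18, 0], "twist": 0.087, "grip": 0}
    - {"offset": [70, -36, 0], "twist": 0.174, "grip": 0}
    - {"offset": [105, -54, 0], "twist": 0.261, "grip": 0}
    - {"offset": [140, -72, 0], "twist": 0.348, "grip": 0}
    - {"offset": [175, -90, 0], "twist": 0.435, "grip": 0}

```text
time: 1.42
tool_pos: [0.3634, -0.4291, 0.4048]
tool_rot: [0.0, 1.0, -0.028, 0.0]
contact_force: [0.1, -1.0, 0.4]
gripper_width: 0.298
```

Call:
play_rows:
  increments:
    - {"offset": [23, -30, 0], "twist": 0, "grip": 0}
    - {"offset": [46, -60, 0], "twist": 0, "grip": 0}
    - {"offset": [69, -90, 0], "twist": 0, "grip": 0}
    - {"offset": [92, -120, 0], "twist": 0, "grip": 0}
    - {"offset": [115, -150, 0], "twist": 0, "grip": 0}

```text
time: 1.83
tool_pos: [0.486, -0.285, 0.405]
tool_rot: [0.0, 1.0, -0.026, 0.0]
contact_force: [0.6, -0.4, 0.0]
gripper_width: 0.003
```

Call:
play_rows:
  increments:
    - {"offset": [23, -30, 0], "twist": 0, "grip": 0}
    - {"offset": [46, -60, 0], "twist": 0, "grip": 0}
    - {"offset": [69, -90, 5], "twist": 0, "grip": 0}
    - {"offset": [92, -120, 15], "twist": 0, "grip": 0}
    - {"offset": [113, -151, 25], "twist": 0, "grip": 0}

```text
time: 2.25
tool_pos: [0.6069, -0.14, 0.3802]
tool_rot: [0.0, 1.0, -0.026, 0.001]
contact_force: [0.0, -0.9, -0.9]
gripper_width: -0.002
```

```bash
python3 - <<'E'
from h import *
s=manip.state();print({k:np.round(s[k],4).tolist() for k in('time','tool_pos','tool_rot','contact_force','gripper_width')})
im,T=shot('wrist','w1')
for q in("pointer","mark","wheel_hub","lever_tip"): print(q,find(q,'wrist',T))
E
```

```text
{'time': 2.25, 'tool_pos': [0.6069, -0.14, 0.3802], 'tool_rot': [0.0004, 0.9997, -0.0255, 0.0009], 'contact_force': [0.0064, -0.8628, -0.9058], 'gripper_width': -0.0018}
pointer [(0.97, [0.713, -0.0096, 0.1102])]
mark [(0.72, [0.7138, 0.0238, 0.1108]), (0.21, [0.6629, 0.0937, 0.0964])]
wheel_hub [(0.67, [0.6134, -0.1165, 0.1425])]
lever_tip []
```

View pics/w1.png

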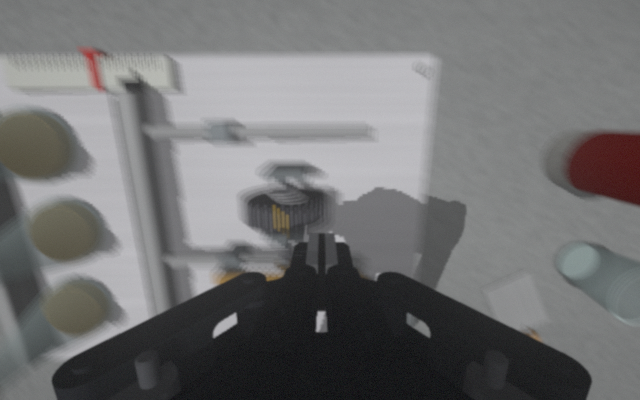

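The wrist view is blurred. It shows the mark at about (93,68), the pointer at (130,75) and the wheel at (290,210), with the fingertip just right of the wheel. The networks put the mark 33 mm left of the pointer, so about 4.2 rad of wheel. I'll touch down and probe.

Call:
play_rows:
  increments:
    - {"offset": [3, -4, 12], "twist": 0, "grip": 0}
    - {"offset": [3, -4, 24], "twist": 0, "grip": 0}
    - {"offset": [3, -4, 31], "twist": 0, "grip": 0}
    - {"offset": [3, -4, 32], "twist": 0, "grip": 0}
    - {"offset": [3, -4, 33], "twist": 0, "grip": 0}

```text
time: 2.92
tool_pos: [0.6084, -0.1382, 0.3454]
tool_rot: [-0.0, 1.0, -0.026, -0.001]
contact_force: [-0.3, 0.0, -0.5]
gripper_width: 0.002
```

Call:
play_rows:
  increments:
    - {"offset": [0, 0, 1], "twist": 0, "grip": 0}
    - {"offset": [0, 0, 1], "twist": 0, "grip": 0}

```text
time: 3.08
tool_pos: [0.6089, -0.138, 0.3459]
tool_rot: [0.0, 1.0, -0.026, 0.0]
contact_force: [-0.2, 0.2, -0.0]
gripper_width: 0.003
```

Call:
play_rows:
  increments:
    - {"offset": [0, 0, 1], "twist": 0, "grip": 0}
    - {"offset": [0, 0, 1], "twist": 0, "grip": 0}

```text
time: 3.25
tool_pos: [0.609, -0.1378, 0.3451]
tool_rot: [0.0, 1.0, -0.026, 0.0]
contact_force: [0.1, -0.7, -0.5]
gripper_width: -0.003
```

Call:
play_rows:
  increments:
    - {"offset": [0, 0, 1], "twist": 0, "grip": 0}
    - {"offset": [0, 0, 1], "twist": 0, "grip": 0}

```text
time: 3.42
tool_pos: [0.6091, -0.1378, 0.3444]
tool_rot: [0.0, 1.0, -0.026, 0.0]
contact_force: [0.5, -0.2, 1.4]
gripper_width: -0.003
```

Call:
play_rows:
  increments:
    - {"offset": [0, 0, 1], "twist": 0, "grip": 0}
    - {"offset": [0, 0, 1], "twist": 0, "grip": 0}

```text
time: 3.58
tool_pos: [0.6091, -0.1378, 0.3442]
tool_rot: [0.0, 1.0, -0.026, 0.001]
contact_force: [-2.4, 0.7, 5.1]
gripper_width: 0.0
```

Call:
play_rows:
  increments:
    - {"offset": [0, 0, 1], "twist": 0, "grip": 0}
    - {"offset": [0, 0, 1], "twist": 0, "grip": 0}

```text
time: 3.75
tool_pos: [0.6092, -0.1378, 0.344]
tool_rot: [0.0, 1.0, -0.025, 0.001]
contact_force: [-2.5, 0.6, 7.5]
gripper_width: -0.002
```

Contact is about 7.5 N at roughly 3.5 N/mm. First stroke, following the rim arc.

Call:
play_rows:
  increments:
    - {"offset": [0, -8, -2], "twist": 0, "grip": 0}
    - {"offset": [0, -16, -2.5], "twist": 0, "grip": 0}
    - {"offset": [0, -24, -2.5], "twist": 0, "grip": 0}
    - {"offset": [0, -32, -2], "twist": 0, "grip": 0}
    - {"offset": [0, -40, 0], "twist": 0, "grip": 0}

```text
time: 4.17
tool_pos: [0.6112, -0.0978, 0.3441]
tool_rot: [0.001, 1.0, -0.026, 0.001]
contact_force: [-0.8, -0.4, 2.3]
gripper_width: -0.002
```

```bash
python3 - <<'E'
from h import *
s=manip.state();print({k:np.round(s[k],4).tolist() for k in('time','tool_pos','contact_force')})
im,T=shot('wrist','w2')
for q in("pointer","mark","wheel_hub"): print(q,find(q,'wrist',T))
E
```

```text
{'time': 4.1667, 'tool_pos': [0.6112, -0.0978, 0.3441], 'contact_force': [-0.8384, -0.3745, 2.2728]}
pointer [(0.92, [0.715, 0.0022, 0.1094]), (0.72, [0.7137, 0.0277, 0.1112])]
mark [(0.62, [0.7129, 0.0269, 0.1096])]
wheel_hub [(0.72, [0.6122, -0.4498, -0.0023]), (0.64, [0.6146, -0.1184, 0.146])]
```

The bar moved about 10 mm with no slip. I'll repeat the stroke twice.

Call:
play_rows:
  increments:
    - {"offset": [0, 0, -12], "twist": 0, "grip": 0}
    - {"offset": [0, 20, -15], "twist": 0, "grip": 0}
    - {"offset": [0, 40, -12], "twist": 0, "grip": 0}
    - {"offset": [0, 40, -4], "twist": 0, "grip": 0}
    - {"offset": [0, 40, 0], "twist": 0, "grip": 0}

```text
time: 4.78
tool_pos: [0.609, -0.1393, 0.3422]
tool_rot: [0.002, 1.0, -0.026, 0.001]
contact_force: [-3.6, -9.1, 18.2]
gripper_width: -0.0
```

Call:
play_rows:
  increments:
    - {"offset": [0, -8, -2], "twist": 0, "grip": 0}
    - {"offset": [0, -16, -2.5], "twist": 0, "grip": 0}
    - {"offset": [0, -24, -2.5], "twist": 0, "grip": 0}
    - {"offset": [0, -32, -2], "twist": 0, "grip": 0}
    - {"offset": [0, -40, 0], "twist": 0, "grip": 0}

```text
time: 5.2
tool_pos: [0.6111, -0.0972, 0.3438]
tool_rot: [0.0, 1.0, -0.026, 0.001]
contact_force: [-0.8, 0.1, 3.8]
gripper_width: 0.002
```

```bash
python3 - <<'E'
from h import *
s=manip.state();print({k:np.round(s[k],4).tolist() for k in('time','tool_pos','contact_force')})
im,T=shot('wrist','w3')
for q in("pointer","mark","wheel_hub"): print(q,find(q,'wrist',T))
E
```

```text
{'time': 5.2, 'tool_pos': [0.6111, -0.0972, 0.3438], 'contact_force': [-0.8378, 0.0848, 3.8128]}
pointer [(0.81, [0.7163, 0.0139, 0.1101])]
mark [(0.67, [0.7158, 0.028, 0.1123])]
wheel_hub [(0.9, [0.611, -0.1198, 0.1447]), (0.52, [0.5057, 0.1007, 0.1008])]
```

Call:
play_rows:
  increments:
    - {"offset": [0, 0, -12], "twist": 0, "grip": 0}
    - {"offset": [0, 20, -15], "twist": 0, "grip": 0}
    - {"offset": [0, 40, -10], "twist": 0, "grip": 0}
    - {"offset": [0, 40, -4], "twist": 0, "grip": 0}
    - {"offset": [0, 40, -2], "twist": 0, "grip": 0}

```text
time: 5.82
tool_pos: [0.6087, -0.1387, 0.3432]
tool_rot: [0.001, 1.0, -0.026, -0.0]
contact_force: [-2.1, -4.7, 10.0]
gripper_width: -0.005
```

Call:
play_rows:
  increments:
    - {"offset": [0, 0, 1.5], "twist": 0, "grip": 0}
    - {"offset": [0, -8, 0], "twist": 0, "grip": 0}
    - {"offset": [0, -16, -0.5], "twist": 0, "grip": 0}
    - {"offset": [0, -24, -0.5], "twist": 0, "grip": 0}
    - {"offset": [0, -32, 0], "twist": 0, "grip": 0}

```text
time: 6.23
tool_pos: [0.6105, -0.1054, 0.3466]
tool_rot: [0.001, 1.0, -0.026, -0.0]
contact_force: [-2.8, -0.9, 6.1]
gripper_width: -0.003
```

Call:
play_rows:
  increments:
    - {"offset": [0, 0, -12], "twist": 0, "grip": 0}
    - {"offset": [0, 10, -30], "twist": 0, "grip": 0}
    - {"offset": [0, 20, -30], "twist": 0, "grip": 0}
    - {"offset": [0, 20, -30], "twist": 0, "grip": 0}
    - {"offset": [0, 20, -30], "twist": 0, "grip": 0}

```text
time: 6.65
tool_pos: [0.6093, -0.1262, 0.3729]
tool_rot: [-0.0, 1.0, -0.026, -0.0]
contact_force: [-0.2, 0.7, 0.7]
gripper_width: 0.001
```

```bash
python3 - <<'E'
from h import *
s=manip.state();print({k:np.round(s[k],4).tolist() for k in('time','tool_pos','contact_force')})
im,T=shot('wrist','w4')
K=manip.get_calibration('wrist')
for q in("pointer","mark","shaker","wheel_hub","lever_tip"): print(q,find(q,'wrist',T))
im2,T2=shot('top','t4')
for q in("pointer","mark","lever_tip"): print(q,find(q,'top',T2))
def uv(P):
    c=np.linalg.inv(T)@np.r_[P,1]; return c[:2]/c[2]*K['fx']+[K['cx'],K['cy']]
u=uv([.714,.026,.111]);print(u,K['fx'])
x,y=np.clip(u.astype(int)-[60,40],0,None);print(x,y)
c=cv2.resize(im[y:y+80,x:x+120],None,fx=5,fy=5,interpolation=cv2.INTER_CUBIC)
cv2.imwrite('pics/w4c.png',c)
E
```

```text
{'time': 6.65, 'tool_pos': [0.6093, -0.1262, 0.3729], 'contact_force': [-0.1938, 0.7436, 0.7461]}
pointer [(0.68, [0.718, 0.0205, 0.111])]
mark [(0.86, [0.7154, 0.028, 0.1136])]
shaker [(0.67, [0.5775, -0.0348, -0.0032])]
wheel_hub [(0.61, [0.6138, -0.1184, 0.1439])]
lever_tip [(0.32, [0.4739, -0.4784, -0.0003])]
pointer [(0.96, [0.7172, 0.0232, 0.1142])]
mark [(0.48, [0.6112, -0.448, 0.0034])]
lever_tip [(0.51, [0.4616, -0.2017, 0.1785])]
[109.97573442  77.49745026] 287.50749236849623
49 37
```

View pics/w4c.png

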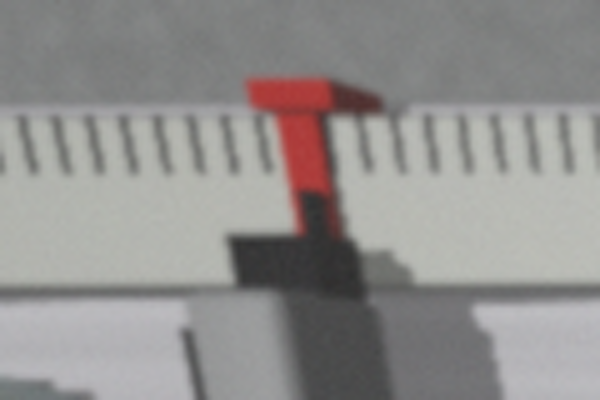

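The pointer tip at crop (313,195) lies on the red stripe (about 290–335 there), but from an oblique view. I'll look from straight above to remove the parallax.

Call:
play_rows:
  increments:
    - {"offset": [0, -35, -25], "twist": 0, "grip": 0}
    - {"offset": [0, -75, -30], "twist": 0, "grip": 0}
    - {"offset": [0, -115, -30], "twist": 0, "grip": 0}
    - {"offset": [0, -150, -30], "twist": 0, "grip": 0}
    - {"offset": [0, -150, -30], "twist": 0, "grip": 0}

```text
time: 7.57
tool_pos: [0.617, 0.0292, 0.4042]
tool_rot: [-0.001, 1.0, -0.023, 0.0]
contact_force: [-0.4, -0.9, -0.2]
gripper_width: 0.001
```

Call:
play_rows:
  increments:
    - {"offset": [0, 0, 0], "twist": 0, "grip": 0}
    - {"offset": [0, 0, 0], "twist": 0, "grip": 0}
    - {"offset": [0, 0, 0], "twist": 0, "grip": 0}

```text
time: 7.82
tool_pos: [0.6172, 0.0231, 0.4035]
tool_rot: [0.0, 1.0, -0.026, -0.0]
contact_force: [0.8, -0.5, 0.6]
gripper_width: -0.0
```

```bash
python3 - <<'E'
from h import *
s=manip.state();print({k:np.round(s[k],4).tolist() for k in('time','tool_pos','contact_force')})
im,T=shot('wrist','w5'); print(np.round(T,3))
K=manip.get_calibration('wrist')
for q in("pointer","mark"): print(q,find(q,'wrist',T))
def uv(P):
    c=np.linalg.inv(T)@np.r_[P,1]; return c[:2]/c[2]*K['fx']+[K['cx'],K['cy']]
u=uv([.714,.026,.111]);print(u, uv([.714,.036,.111]))
x,y=np.clip(u.astype(int)-[40,30],0,None);print(x,y)
c=cv2.resize(im[y:y+60,x:x+80],None,fx=10,fy=10,interpolation=cv2.INTER_CUBIC)
cv2.imwrite('pics/w5c.png',c)
E
```

```text
{'time': 7.8167, 'tool_pos': [0.6172, 0.0231, 0.4035], 'contact_force': [0.7857, -0.5217, 0.5574]}
[[-0.051 -0.962 -0.269  0.685]
 [-0.999  0.05   0.014  0.02 ]
 [ 0.     0.27  -0.963  0.372]
 [ 0.     0.     0.     1.   ]]
pointer [(0.56, [0.7152, 0.0202, 0.1111])]
mark [(0.71, [0.7134, 0.0272, 0.111]), (0.16, [0.4063, 0.5064, -0.0023])]
[311.8383275   82.88175627] [300.05851805  83.53232796]
271 52
```

View pics/w5c.png

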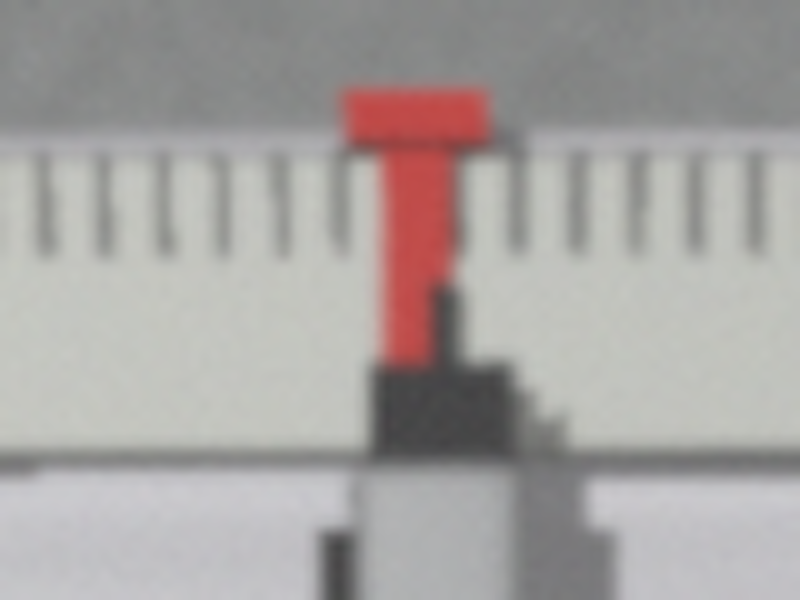

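Seen from above, the pointer (crop 434–460) is right of the stripe's centre (385–453) by about 28 px, or 2.4 mm. That needs about 9.5 mm more rim, so I'll land flat on top of the wheel.

Call:
play_rows:
  increments:
    - {"offset": [0, 38, 0], "twist": 0, "grip": 0}
    - {"offset": [0, 76, 0], "twist": 0, "grip": 0}
    - {"offset": [0, 114, 0], "twist": 0, "grip": 0}
    - {"offset": [0, 146.5, 10], "twist": 0, "grip": 0}
    - {"offset": [0, 146.5, 25], "twist": 0, "grip": 0}

```text
time: 8.38
tool_pos: [0.6096, -0.1282, 0.3806]
tool_rot: [0.002, 1.0, -0.029, 0.002]
contact_force: [-0.5, 1.3, 0.6]
gripper_width: -0.001
```

Call:
play_rows:
  increments:
    - {"offset": [0, 0, 15], "twist": 0, "grip": 0}
    - {"offset": [0, 0, 25], "twist": 0, "grip": 0}
    - {"offset": [0, 0, 30], "twist": 0, "grip": 0}
    - {"offset": [0, 0, 32], "twist": 0, "grip": 0}
    - {"offset": [0, 0, 32], "twist": 0, "grip": 0}

```text
time: 8.8
tool_pos: [0.6097, -0.1212, 0.3474]
tool_rot: [0.0, 1.0, -0.025, -0.0]
contact_force: [-2.2, -1.3, 3.5]
gripper_width: 0.0
```

Call:
play_rows:
  increments:
    - {"offset": [0, 0, 1], "twist": 0, "grip": 0}
    - {"offset": [0, 0, 2], "twist": 0, "grip": 0}
    - {"offset": [0, 0, 2], "twist": 0, "grip": 0}

```text
time: 9.05
tool_pos: [0.6098, -0.1211, 0.3473]
tool_rot: [0.0, 1.0, -0.025, -0.0]
contact_force: [-6.7, 0.4, 10.6]
gripper_width: 0.001
```

Call:
play_rows:
  increments:
    - {"offset": [0, -3, -0.5], "twist": 0, "grip": 0}
    - {"offset": [0, -6, -0.5], "twist": 0, "grip": 0}
    - {"offset": [0, -9.5, -0.5], "twist": 0, "grip": 0}
    - {"offset": [0, -9.5, -0.5], "twist": 0, "grip": 0}

```text
time: 9.38
tool_pos: [0.6104, -0.1114, 0.3472]
tool_rot: [0.0, 1.0, -0.025, 0.0]
contact_force: [-5.1, 0.3, 8.7]
gripper_width: 0.001
```

Call:
play_rows:
  increments:
    - {"offset": [0, 0, -10], "twist": 0, "grip": 0}
    - {"offset": [0, -10, -40], "twist": 0, "grip": 0}
    - {"offset": [0, -50, -60], "twist": 0, "grip": 0}
    - {"offset": [0, -90, -60], "twist": 0, "grip": 0}
    - {"offset": [0, -125, -60], "twist": 0, "grip": 0}

```text
time: 9.8
tool_pos: [0.6168, 0.0144, 0.4081]
tool_rot: [-0.0, 1.0, -0.025, 0.003]
contact_force: [0.5, -0.3, -1.3]
gripper_width: -0.004
```

Call:
play_rows:
  increments:
    - {"offset": [0, -12, 0], "twist": 0, "grip": 0}
    - {"offset": [0, -12, 0], "twist": 0, "grip": 0}
    - {"offset": [0, -12, 0], "twist": 0, "grip": 0}
    - {"offset": [0, -12, 0], "twist": 0, "grip": 0}

```text
time: 10.13
tool_pos: [0.6172, 0.0236, 0.4048]
tool_rot: [0.0, 1.0, -0.026, -0.0]
contact_force: [1.1, -0.2, -0.2]
gripper_width: -0.0
```

```bash
python3 - <<'E'
from h import *
s=manip.state();print({k:np.round(s[k],4).tolist() for k in('time','tool_pos','contact_force')})
im,T=shot('wrist','w6')
K=manip.get_calibration('wrist'); print(T[:3,3])
for q in("pointer","mark"): print(q,find(q,'wrist',T))
im=np.mean([im]+[manip.grab_frame('wrist') for _ in range(3)],0)
def uv(P):
    c=np.linalg.inv(T)@np.r_[P,1]; return c[:2]/c[2]*K['fx']+[K['cx'],K['cy']]
u=uv([.714,.026,.111]);print(u)
x,y=np.clip(u.astype(int)-[40,30],0,None);print(x,y)
crop=im[y:y+60,x:x+80]
g=crop.sum(2)/3; red=crop[:,:,2]-crop[:,:,1]
for r in range(12,46,2):
    R=red[r].clip(0); R[R<35]=0; D=(130-g[r]).clip(0)*(red[r]<35)
    f=lambda w:round(float((w*np.arange(80)).sum()/w.sum()),2) if w.sum()>20 else None
    print(r,f(R),f(D[30:60])if 0 else None, g[r,36:52].astype(int), red[r,36:52].astype(int))
cv2.imwrite('pics/w6c.png',cv2.resize(crop.astype(np.uint8),None,fx=10,fy=10,interpolation=cv2.INTER_CUBIC))
E
```

```text
{'time': 10.1333, 'tool_pos': [0.6172, 0.0236, 0.4048], 'contact_force': [1.0837, -0.2374, -0.185]}
[0.68509587 0.02016586 0.37306572]
pointer [(0.74, [0.7175, 0.0237, 0.1107])]
mark []
[312.57375561  82.81575852]
272 52
12 40.15 None [113 112 112 112 112 112 112 112 112 112 114 122 130 133 133 134] [115 113 116 114 115 115 115 115 115 114 104  72  27   4   0   0]
14 40.36 None [100 100  99 100 100  99  99  97  96  93  99 108 118 120 123 137] [73 82 89 90 90 91 89 86 78 71 61 41 15  2  0  0]
16 40.4 None [162 137 118 112 109 110 110 107 111 133 158 172 172 161 140 150] [ 21  64  97 108 111 111 108  92  46  13   1   0  -1  -2   0   0]
18 40.42 None [179 149 123 116 114 113 112 109 117 146 177 190 189 175 151 158] [ 17  61  99 111 114 115 113  94  46  11   0  -1  -2  -1  -1  -1]
20 40.43 None [180 151 125 116 114 113 113 110 116 146 177 190 189 174 150 159] [ 17  58  97 112 114 115 111  93  46  11  -1  -2  -1  -2  -2  -1]
22 40.43 None [180 152 126 115 115 113 113 110 116 145 177 190 191 174 150 158] [ 16  59  98 112 114 115 112  94  47  11   0  -2  -2  -2  -1  -1]
24 40.43 None [179 1
[... 737 characters left out ...]
192] [14 48 73 51 21 29 61 77 52 15  1 -2 -1 -1 -1 -2]
36 40.42 None [125 110  94  81  73  73  79  86  92 106 129 157 179 191 191 193] [ 9 28 39 24  8 11 27 36 25  7  0 -1 -1 -2 -1 -2]
38 None None [ 71  70  71  71  70  70  71  70  71  74  92 132 171 189 194 193] [ 0  0  0  0  0  0  0  0  0  0  0  0 -1 -2 -1 -1]
40 None None [ 72  72  71  71  72  71  71  71  70  72  86 125 168 186 190 189] [ 1  0  0  0  0  0  0  0  0  1  0  0 -1 -1 -2 -1]
42 None None [ 70  70  71  70  71  71  71  72  71  72  80 100 124 139 155 177] [ 0  0  0  0  0  0  0  0  1  0  0  0 -1  0 -1 -1]
44 None None [ 73  74  73  73  73  74  72  73  73  73  78  91 107 117 134 158] [ 0 -1  0  0  0  0  0  0  0  0  0  0  0  0  0 -1]
```

View pics/w6c.png

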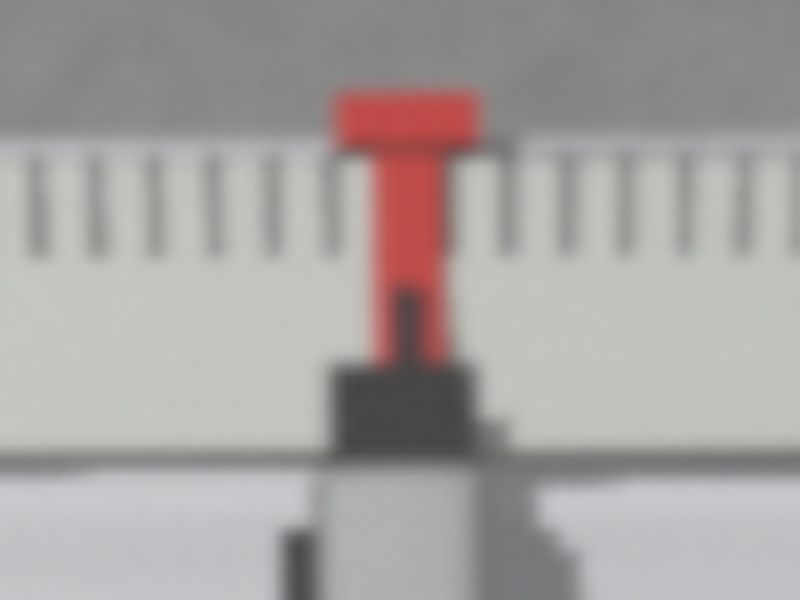

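The pointer (centre px 40.35) now stands on the stripe's centre (40.4), under 0.1 mm off. Now the lever: ball at about (0.4615, -0.200, 0.178). I'll go to its near side.

Call:
play_rows:
  increments:
    - {"offset": [-23, 29, 0], "twist": 0, "grip": 0}
    - {"offset": [-46, 58, 0], "twist": 0, "grip": 0}
    - {"offset": [-69, 87, 0], "twist": 0, "grip": 0}
    - {"offset": [-92, 116, 0], "twist": 0, "grip": 0}
    - {"offset": [-115, 145, 0], "twist": 0, "grip": 0}

```text
time: 10.85
tool_pos: [0.4936, -0.1161, 0.4053]
tool_rot: [0.0, 1.0, -0.026, 0.0]
contact_force: [-0.4, -1.1, 0.3]
gripper_width: -0.002
```

Call:
play_rows:
  increments:
    - {"offset": [-24, 29, 0], "twist": 0, "grip": 0}
    - {"offset": [-48, 58, 0], "twist": 0, "grip": 0}
    - {"offset": [-72, 88, 0], "twist": 0, "grip": 0}
    - {"offset": [-72, 88, 10], "twist": 0, "grip": 0}
    - {"offset": [-72, 88, 20], "twist": 0, "grip": 0}

```text
time: 11.27
tool_pos: [0.4175, -0.2008, 0.3858]
tool_rot: [0.001, 1.0, -0.028, 0.001]
contact_force: [-0.0, 0.8, -0.4]
gripper_width: 0.001
```

```bash
python3 - <<'E'
from h import *
s=manip.state();print({k:np.round(s[k],4).tolist() for k in('time','tool_pos','contact_force')})
im,T=shot('wrist','w7')
for q in("lever_tip",): print(q,find(q,'wrist',T))
E
```

```text
{'time': 11.2667, 'tool_pos': [0.4175, -0.2008, 0.3858], 'contact_force': [-0.0327, 0.8481, -0.4072]}
lever_tip [(0.72, [0.4625, -0.197, 0.1764])]
```

View pics/w7.png

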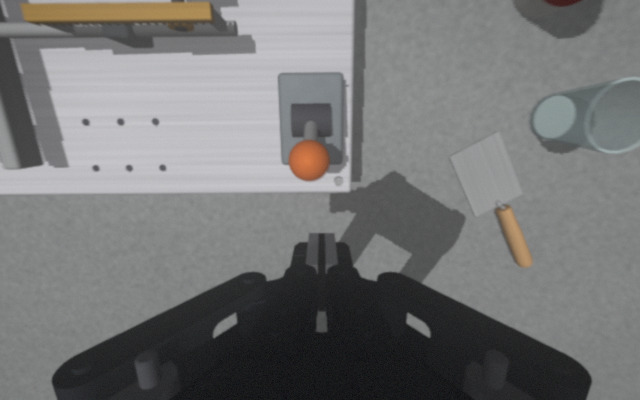

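The ball at (309,160) sits ahead of the fingertip at (322,240). I'll lower behind it and push.

Call:
play_rows:
  increments:
    - {"offset": [0, -3, 15], "twist": 0, "grip": 0}
    - {"offset": [0, -3, 32], "twist": 0, "grip": 0}
    - {"offset": [0, -3, 45], "twist": 0, "grip": 0}
    - {"offset": [0, -3, 45], "twist": 0, "grip": 0}

```text
time: 11.7
tool_pos: [0.4185, -0.1946, 0.3366]
tool_rot: [-0.002, 1.0, -0.025, -0.003]
contact_force: [-0.6, -0.9, 0.1]
gripper_width: 0.004
```

Call:
play_rows:
  increments:
    - {"offset": [12, 0, 0], "twist": 0, "grip": 0}
    - {"offset": [24, 0, 0], "twist": 0, "grip": 0}
    - {"offset": [36, 0, 0], "twist": 0, "grip": 0}
    - {"offset": [48, 0, 0], "twist": 0, "grip": 0}
    - {"offset": [58, 0, 0], "twist": 0, "grip": 0}

```text
time: 12.12
tool_pos: [0.4778, -0.1986, 0.3409]
tool_rot: [0.0, 1.0, -0.025, -0.0]
contact_force: [-1.5, 0.1, -0.1]
gripper_width: -0.001
```

Call:
play_rows:
  increments:
    - {"offset": [4, 0, 0], "twist": 0, "grip": 0}
    - {"offset": [8, 0, 0], "twist": 0, "grip": 0}
    - {"offset": [12, 0, 0], "twist": 0, "grip": 0}
    - {"offset": [12, 0, 0], "twist": 0, "grip": 0}

```text
time: 12.45
tool_pos: [0.4889, -0.1996, 0.34]
tool_rot: [-0.0, 1.0, -0.025, 0.0]
contact_force: [-0.1, -0.5, 0.3]
gripper_width: -0.002
```

Call:
play_rows:
  increments:
    - {"offset": [2, 0, 0], "twist": 0, "grip": 0}
    - {"offset": [4, 0, 0], "twist": 0, "grip": 0}
    - {"offset": [4, 0, 0], "twist": 0, "grip": 0}

```text
time: 12.7
tool_pos: [0.4914, -0.1999, 0.3399]
tool_rot: [-0.0, 1.0, -0.026, -0.003]
contact_force: [-9.9, 0.5, 3.6]
gripper_width: -0.004
```

Call:
play_rows:
  increments:
    - {"offset": [2, 0, 0], "twist": 0, "grip": 0}
    - {"offset": [4, 0, 0], "twist": 0, "grip": 0}
    - {"offset": [4, 0, 0], "twist": 0, "grip": 0}

```text
time: 12.95
tool_pos: [0.4936, -0.2001, 0.3398]
tool_rot: [-0.001, 1.0, -0.026, -0.009]
contact_force: [-24.8, 1.9, 11.7]
gripper_width: -0.002
```

The force rose to 25 N, so the lever is at its stop. I'll back off, lift and check.

Call:
play_rows:
  increments:
    - {"offset": [-12, 0, 0], "twist": 0, "grip": 0}
    - {"offset": [-35, 0, 0], "twist": 0, "grip": 0}
    - {"offset": [-60, 0, -20], "twist": 0, "grip": 0}
    - {"offset": [-75, 0, -55], "twist": 0, "grip": 0}
    - {"offset": [-75, 0, -80], "twist": 0, "grip": 0}

```text
time: 13.37
tool_pos: [0.4197, -0.196, 0.4218]
tool_rot: [0.0, 1.0, -0.026, 0.0]
contact_force: [0.8, -0.2, 0.7]
gripper_width: -0.002
```

```bash
python3 - <<'E'
from h import *
s=manip.state();print({k:np.round(s[k],4).tolist() for k in('time','tool_pos','contact_force')})
im,T=shot('wrist','w8')
for q in("lever_tip",): print(q,find(q,'wrist',T))
im2,T=shot('top','t8')
for q in("lever_tip","pointer","mark","flask_a"): print(q,find(q,'top',T))
im3,T=shot('scene','s8')
for q in("lever_tip","pointer","mark","flask_a"): print(q,find(q,'scene',T))
b=cv2.resize(im2[110:260,260:420],(400,375),interpolation=cv2.INTER_CUBIC)
a=cv2.resize(im,(400,250)); a=cv2.copyMakeBorder(a,0,125,0,0,cv2.BORDER_CONSTANT)
cv2.imwrite('pics/fin.png',cv2.hconcat([a,b]))
E
```

```text
{'time': 13.3667, 'tool_pos': [0.4197, -0.196, 0.4218], 'contact_force': [0.8269, -0.1597, 0.6841]}
lever_tip []
lever_tip [(0.53, [0.5169, -0.202, 0.176])]
pointer [(0.7, [0.6644, 0.0915, 0.0974]), (0.66, [0.7182, 0.0259, 0.1114])]
mark [(0.33, [0.5779, -0.0334, -0.0026])]
flask_a [(0.77, [0.5891, 0.0856, 0.1007]), (0.65, [0.5109, 0.0991, 0.1014]), (0.59, [0.6653, 0.0921, 0.0965])]
lever_tip [(0.47, [0.5148, -0.1999, 0.1723])]
pointer [(0.65, [0.716, 0.025, 0.1109]), (0.61, [0.6621, 0.0903, 0.0993])]
mark [(0.57, [0.7136, 0.0266, 0.11])]
flask_a [(0.87, [0.6624, 0.0918, 0.0968]), (0.69, [0.5073, 0.1031, 0.1031]), (0.57, [0.5826, 0.0904, 0.1026])]
```

View pics/fin.png

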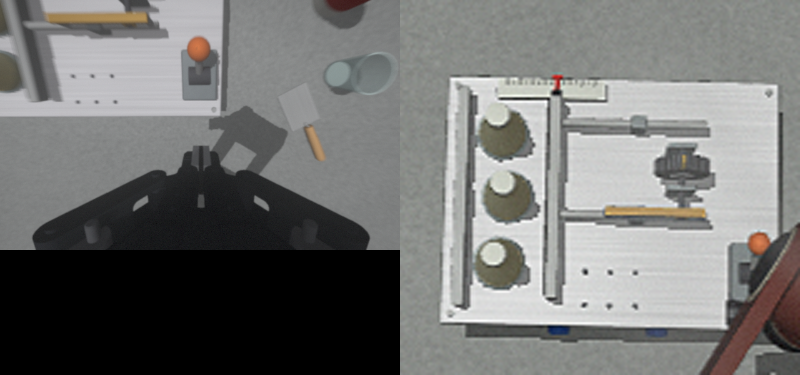

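The picture shows the ball at the far side of its base, left view (198,48), with the networks at x ≈ 0.515 against 0.514 expected at the stop. The bar's end sits on the red mark, right view (556,90), and the flasks are in place.

```bash
python3 -c "
from plant import manip
print(manip.job_done())"
```

```text
the job is handed in; nothing more can be done
None
```

I set the clamp and locked it, and handed the job in with the arm touching nothing. The clock read 13.4 s before the last check pictures.

- **Wheel:** Three strokes and one short correction of a shut fingertip on the wheel moved the bar about 33 mm. Normal force was mostly 4–11 N, with one landing at 18 N. From straight above, the pointer stood less than 0.1 mm from the middle of the red mark. The later overview pictures still show it there, though too coarsely to confirm that figure.
- **Lever:** I pushed it over afterwards until the force rose to 25 N at the stop. The cameras then put the ball at x ≈ 0.515–0.517 m, against 0.514 m expected at the stop.
- **Surroundings:** The flasks stand where they did, within the networks' error. In the last pictures the spatula and beaker looked undisturbed.
- **Checks that failed or disagreed:** In the last round, the wrist picture gave no find for the lever ball and the top picture gave a wrong one for the mark. The networks also reported a flask as a pointer at times. I relied on the pictures for those.

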